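# Crank the spice carousel round to the pepper mill and hold it

## Robot

A 7-joint arm with a two-finger parallel gripper is mounted at the origin on the work surface. World frame = base frame: x ahead of the robot, y to its left, z up, the work surface at z = 0. Lengths are in m, angles in rad, forces in N, time in s.
With the tool pointing down it reaches from about 0.35 to 0.9 m from the base axis. Payload 19.9 kg.
Tool frame: the origin (TCP) lies at the very end of the fingers, on their centre line; the grasp point (between the pads) lies 19 mm behind it; z points along the fingers, y is the line along which they close (so a half turn about z gives the same grasp; the last joint's range is limited). The gripper opens to 85 mm and grips with 20 to 120 N. Pads are 22 mm wide; open, the fingers measure 114 mm over their backs; the gripper's body (76 mm by 85 mm) begins 54 mm behind the grasp point. The pads swing forward as they close: fully open they stand 13 mm farther back than shut.
Start: joints at [1.26, 0.417, -0.01, 1.614, 0.005, 1.111, -0.053], TCP at [0.167, -0.602, 0.231] pointing down, gripper open.
Joint ranges: [-2.81, 2.81], [-0.39, 2.02], [-1.27, 1.25], [0.06, 2.57], [-1.19, 4.33], [0.19, 2], [-2.82, 2.82]. Speed limits (rad/s): [1.89, 1.89, 2.39, 2.39, 3.01, 3.01, 3.01].

## Interface

Orientations are given as a rotation vector (axis times angle).
In Python, from rig import ctrl gives the robot as it stands.
- The arm moves only by the tool carry_out, never from a script. Its argument "commands" is a list of rows, each an object of numbers: "x", "y", "z": the shift along the tool's x, y, z in cm; "rx", "ry", "rz": the turn, a rotation vector about the tool's x, y, z in degrees; "grip": the opening, from 0 (shut) to 1 (fully open). In form: [{"x": .., "y": .., "z": .., "rx": .., "ry": .., "rz": .., "grip": ..}, ...]. A call has 1 to 20 rows; each row is the pose to reach, as a shift and turn from the pose commanded when the call began, along the tool's axes at that moment; what a row does not reach only later rows make up. A row lasts 1/8 s, in which the tool goes at most 62.5 mm and 10.7 degrees, less where a joint would pass 70% of its speed; a pose out of reach is approached as far as the arm can. A call with a gripper value outside its range is refused whole. The fingers move at their own pace and stop on an object; "grip_force" is the grip in N (left out, the last holds). Time passes only in rows, so rows that repeat a pose let the fingers close. It gives the time, the measured TCP pose, the force, the opening and the grip force at its end, in the units of the state.
- ctrl.get_state(): the state, without advancing time (a new reading comes with each control period).
- ctrl.get_image(name): name is "side" or "top" or "wrist"; returns the picture (400x640x3 uint8, red, green, blue); there is no depth.
- ctrl.get_calibration(name): a dict with "mtx" (3x3 intrinsics, pixels), "dist" ([k1, k2, p1, p2, k3] as OpenCV has them; the pictures are not rectified), "cam_to_world" (4x4, takes a point from camera to world coordinates). Camera axes: x right, y down, z forward; pixel columns grow to the right and rows downward; lengths in m; the calibration is good to about 2 mm. A picture is of the moment at which its call begins: read the wrist's pose just before it. get_calibration takes no time and is no camera call; for the wrist camera it gives the pose at the moment of the call.
- ctrl.close_job(): hands the job in; it is judged then, once.
The state is a dict: "clock": time; "qpos": joint angles; "qd": joint speeds; "effort": joint torques, N m; "eef_pos": TCP position; "ee_rot": TCP orientation; "contact_force": force on the tool from outside, world axes, zero at the start; "wrist_torque": the same for the moment, N m; "gripper_width": opening from 0.0 (shut) to 1.0 (fully open); "grasp_force": force on a finger pad.
Only numpy, scipy, OpenCV 4.12 (cv2) and the standard library are available. Lean on these libraries where they do the work, as an engineer would, in place of code of your own. Each camera call takes 0.05 s, during which the arm holds its last target. There are 200 camera calls.

## Task

Take the crank peg out of its wooden block, put its thin end down through the eyelet on the edge of the spice carousel, and with it wind the carousel round until the pepper mill stands squarely at the front, over the pointer tab of the base. Turn it by the peg only, without pushing on the tray or the jars, and leave the mug, the bowl and the tin where they are. Finish while still holding: keep the peg gripped, upright and in the eyelet, with the carousel held still.

Things in the scene. Friction and masses are not known exactly. Their poses are not given: they have to be found in the camera images.
- carousel: fixed base of the spice carousel: black disc 150 mm wide, 12 mm high. Origin: on the turning axis, at counter height; z up. Its own -x axis is the front (turned up to 20 degrees from facing the robot): there a flat black pointer tab, 14 mm wide, 5 mm high, reaches along the counter to 128 mm from the axis, past the tray's edge.
- pointer (a point): the front: point above the pointer tab, 95 mm from the turning axis, 40 mm above the counter (level with the tray's upper face). Does not turn.
- rotor (a joint): angle of the tray about its vertical axis, rad, growing counter-clockwise from above; 0 or 6.283 puts the pepper mill at the front. Turns either way, -7 to 7; friction 0.05 N m, no spring. Tray: wooden disc 180 mm wide, top 40 mm above the counter; fixed on it a centre post (85 mm above the counter) and, centred 55 mm from the axis, four jars 40 mm wide (tops at 110 mm) and the pepper mill.
- mill_front (a point): point of the turning tray straight outward of the pepper mill, 95 mm from the axis, 40 mm above the counter; meets pointer when the mill is at the front. The mill is the steel one with a waist and a ball knob on top, 42 mm wide, the tallest (top 140 mm above the counter), its centre 55 mm from the axis; the four other jars are glass with flat steel lids.
- eyelet (a point): centre of the eyelet hole at the lug's upper face, 50 mm above the counter, 115 mm from the turning axis. The lug, a flat steel plate 36 mm wide, 10 mm thick, sticks out of the tray to 136 mm from the axis; vertical through hole 17 mm wide, chamfered, 40 mm of free height below. It turns with the tray, 108 degrees counter-clockwise (from above) of the mill.
- peg: crank peg, loose, upright, round, 130 mm long, 80 g. Origin: centre of its lower tip; z to its top. From the tip: steel shaft 10 mm wide, 35 mm long, tapered tip; steel collar 26 mm wide, 5 mm thick; wooden grip 14 mm wide, 90 mm long. At first it stands in the block, tip 10 mm and grip 50 to 140 mm above the counter. Fully in the eyelet its collar rests on the lug, tip 15 mm above the counter.
- block: wooden block, fixed, 70 x 70 x 45 mm high, with a 13 mm wide vertical hole in the middle in which the peg's shaft stands (collar on the block); lift the peg at least 35 mm to free it. Origin: centre of its underside.
- mug: bystander: white mug 80 mm wide, 90 mm high, loose; origin at the centre of its underside.
- bowl: bystander: white bowl 130 mm wide, 50 mm high, loose; origin at the centre of its underside.
- tin: bystander: food tin 74 mm wide, 80 mm high, loose; origin at the centre of its underside.

How it is judged:
By the outcome, as a careful person would: the job done as asked, in the order asked, and still so for the second after the job is handed in, while the arm keeps its last pose, push and grip.
It also fails if it takes over 51 s, if anything falls off the work surface, if the arm or the gripper's body presses on something with over 40 N, if the wrist force passes 120 N, or if a joint passes its speed limit or range.

## Working session

There is one attempt and no reset: what is moved stays moved. The work goes in short steps, Python scripts to look and compute and a tool call to move; the robot and the scene stay as the last step left them, time stands still between calls to the robot, and variables do not carry over. Pictures are saved under pics/ and viewed, at most 10 in all, crops included, and the job is handed in when it is done.

Besides the shell and the picture viewer there is one more tool, called after "Request:" as name(argument=value, ...), one argument or row to a line, values as JSON. carry_out: Moves the arm, as the interface text tells. Its arguments: {"type":"object","properties":{"commands":{"type":"array","items":{"type":"object","properties":{"x":{"type":"number"},"y":{"type":"number"},"z":{"type":"number"},"rx":{"type":"number"},"ry":{"type":"number"},"rz":{"type":"number"},"grip":{"type":"number"}}}},"grip_force":{"type":"number"}},"required":["commands"]}

```bash
mkdir -p pics
cat > h.py <<'E'
import numpy as np, cv2
from rig import ctrl
def cal(n):
    c=ctrl.get_calibration(n); return np.array(c["mtx"],float),np.array(c["dist"],float),np.array(c["cam_to_world"],float)
def ray(c,uv):
    K,d,T=c; p=cv2.undistortPoints(np.array([[uv]],float),K,d)[0,0]
    v=T[:3,:3]@np.array([p[0],p[1],1]); return T[:3,3],v
def onz(c,uv,z):
    o,v=ray(c,uv); return o+v*(z-o[2])/v[2]
def proj(c,P):
    K,d,T=c; R=T[:3,:3].T; t=-R@T[:3,3]
    return cv2.projectPoints(np.array(P,float).reshape(-1,1,3),cv2.Rodrigues(R)[0],t,K,d)[0][:,0]
def snap(n,f):
    im=np.array(ctrl.get_image(n)); cv2.imwrite("pics/"+f,im[:,:,::-1]); return im
E
python3 - <<'E'
from h import *
for n in("top","side"):
    snap(n,n+"0.png"); c=cal(n); print(n,c[0].tolist(),c[1],c[2].round(3).tolist())
s=ctrl.get_state(); print(s)
E
```

```text
top [[411.32272363219266, 0.0, 318.45731807109945], [0.0, 411.32272363219266, 201.17206546075352], [0.0, 0.0, 1.0]] [-0.10303509  0.          0.          0.          0.        ] [[0.057, -0.977, 0.206, 0.37], [-0.998, -0.056, 0.011, -0.023], [0.0, -0.206, -0.978, 1.168], [0.0, 0.0, 0.0, 1.0]]
side [[379.40441228565544, 0.0, 327.4411323795661], [0.0, 379.40441228565544, 202.19927892086648], [0.0, 0.0, 1.0]] [-0.0636819  0.         0.         0.         0.       ] [[-0.997, -0.021, 0.078, 0.506], [-0.079, 0.491, -0.867, 1.124], [-0.02, -0.871, -0.491, 0.723], [0.0, 0.0, 0.0, 1.0]]
{'clock': 0.1, 'qpos': array([ 1.25950275,  0.41792403, -0.01029206,  1.61411214,  0.00472895,
        1.11070687, -0.05303071]), 'qd': array([-0.00102129, -0.00282306,  0.00035903, -0.00194697,  0.00033348,
       -0.00279075, -0.00012673]), 'effort': array([ 2.46120595e-03, -8.65826011e+01,  6.80845454e-01, -4.35635734e+01,
        1.93746085e-02,  4.96310822e-03,  7.81362542e-05]), 'eef_pos': array([ 0.16647594, -0.60209365,  0.23071758]), 'ee_rot': array([-3.11197030e+00, -4.22328359e-01,  4.19442133e-04]), 'contact_force': array([ 0.47889177, -0.95360676,  0.65546704]), 'wrist_torque': array([ 0.00332735, -0.02543067,  0.01174867]), 'grasp_force': 0.0, 'gripper_width': 1.0010724999746472}
```

View pics/top0.png

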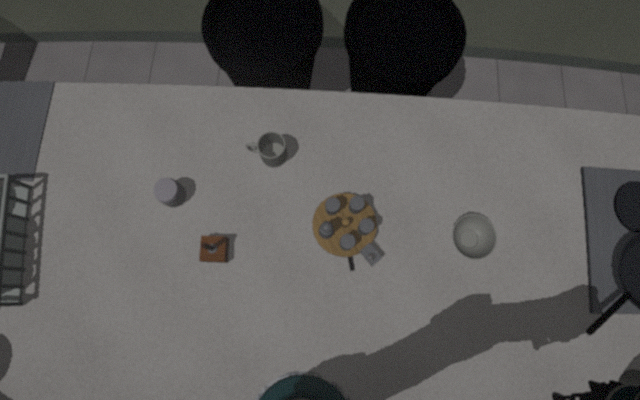

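View pics/side0.png

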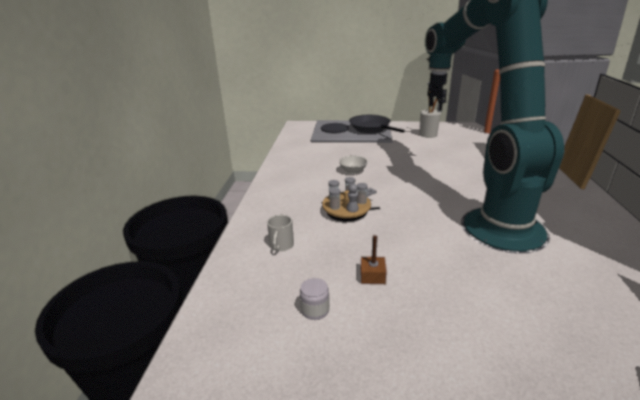

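The top view shows the tray at (346,224), tab at (351,265), lug at (372,253), mill at (326,230) and block/peg at (213,247). The mug is at (271,148), tin (168,192) and bowl (474,235). Next I measure these from masks.

```bash
cat > m.py <<'E'
from h import *
im=cv2.imread("pics/top0.png"); si=cv2.imread("pics/side0.png"); ct,cs=cal("top"),cal("side")
hsv=cv2.cvtColor(im,cv2.COLOR_BGR2HSV)
def blob(img,box,f):
    x0,y0,x1,y1=box; m=np.zeros(img.shape[:2],np.uint8); m[y0:y1,x0:x1]=f(img[y0:y1,x0:x1])*255
    cs_=cv2.findContours(m,0,2)[0]; return max(cs_,key=cv2.contourArea),m
sat=lambda a:(cv2.cvtColor(a,cv2.COLOR_BGR2HSV)[:,:,1]>90)
c,_=blob(im,(300,180,395,265),sat); h=cv2.convexHull(c)
P=np.array([onz(ct,p[0],.04)[:2] for p in h]); A=np.c_[2*P,np.ones(len(P))]; q=np.linalg.lstsq(A,(P**2).sum(1),rcond=None)[0]
print("tray",q[:2],np.sqrt(q[2]+q[0]**2+q[1]**2))
c,m=blob(im,(340,255,362,275),lambda a:a.max(2)<60); mo=cv2.moments(m,True)
rr=cv2.minAreaRect(c);print("tab",rr,[onz(ct,p[0],.005)[:2].round(4) for p in c[:1]],onz(ct,(mo['m10']/mo['m00'],mo['m01']/mo['m00']),.005))
c,_=blob(im,(190,225,235,270),sat); print("block",cv2.minAreaRect(c),onz(ct,cv2.minAreaRect(c)[0],.03))
def dark(a): return sat(a)
c,_=blob(si,(350,230,400,290),sat); print("side block/peg",cv2.boundingRect(c), [ (y,np.mean(c[c[:,0,1]==y][:,0,0])) for y in range(236,262,4)])
a=cv2.resize(im[180:280,300:400],None,fx=5.5,fy=5.5,interpolation=cv2.INTER_CUBIC)
b=cv2.resize(im[225:275,190:240],None,fx=5,fy=5,interpolation=cv2.INTER_CUBIC)
b=cv2.copyMakeBorder(b,0,300,0,0,0);cv2.imwrite("pics/crop.png",np.hstack([a,b]))
E
python3 m.py
```

```text
tray [ 0.54674363 -0.08524683] 0.08689834662438291
tab ((350.9808044433594, 262.9038391113281), (12.355316162109375, 3.530090570449829), 78.69007110595703) [array([ 0.4596, -0.1044])] [ 0.44319086 -0.11040147  0.005     ]
block ((212.5, 248.0), (24.0, 25.0), 90.0) [0.46005799 0.27715209 0.03      ]
side block/peg (361, 237, 25, 46) [(236, np.float64(nan)), (240, np.float64(nan)), (244, np.float64(374.0)), (248, np.float64(nan)), (252, np.float64(nan)), (256, np.float64(nan)), (260, np.float64(361.0))]
  return _methods._mean(a, axis=axis, dtype=dtype,
  ret = ret.dtype.type(ret / rcount)
```

View pics/crop.png

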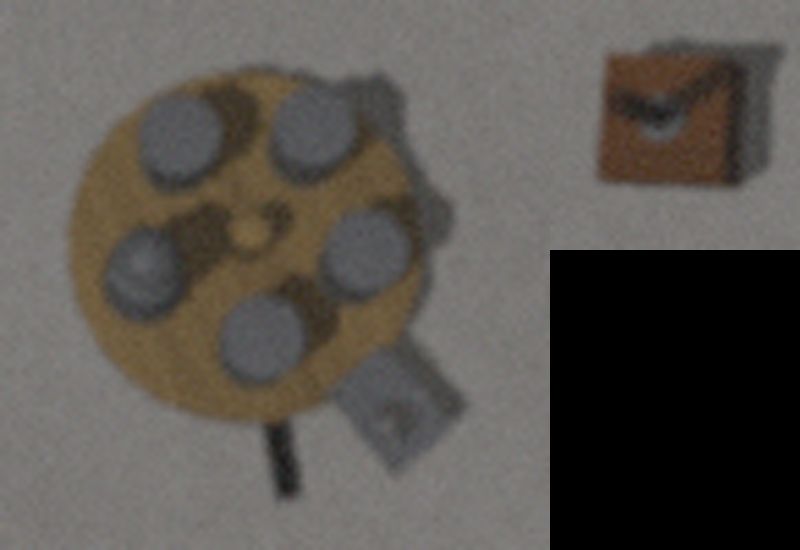

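The crop shows the knobbed mill at crop (147,268), the eyelet hole at (396,418), i.e. full-image (372,256), and the peg on the block. I need roughly +75° counter-clockwise. I'll hover by the carousel to look with the wrist camera.

Request:
carry_out(
  commands=[
    {"x": 4, "y": -4, "z": -2, "rz": -8, "grip": 1},
    {"x": 8, "y": -8, "z": -4, "rz": -17, "grip": 1},
    {"x": 12, "y": -12, "z": -6, "rz": -26, "grip": 1},
    {"x": 16, "y": -16, "z": -7, "rz": -35, "grip": 1},
    {"x": 20, "y": -20, "z": -7, "rz": -44, "grip": 1},
    {"x": 24, "y": -24, "z": -7, "rz": -53, "grip": 1},
    {"x": 28, "y": -28, "z": -7, "rz": -61, "grip": 1},
    {"x": 32, "y": -32, "z": -7, "rz": -68, "grip": 1},
    {"x": 35, "y": -35, "z": -7, "rz": -73, "grip": 1},
    {"x": 36.5, "y": -36.8, "z": -7, "rz": -74.5, "grip": 1},
    {"x": 36.5, "y": -36.8, "z": -7, "rz": -74.5, "grip": 1},
    {"x": 36.5, "y": -36.8, "z": -7, "rz": -74.5, "grip": 1},
    {"x": 36.5, "y": -36.8, "z": -7, "rz": -74.5, "grip": 1},
  ],
)

```text
invalid input at $.commands[0]: expected keys x, y, z, rx, ry, rz, grip
```

Run:
```python
from h import *
s=ctrl.get_state();c=cal("wrist");np.savez("pics/w1.npz",K=c[0],d=c[1],T=c[2])
snap("wrist","w1.png");print(s['eef_pos'],s['ee_rot'],s['qpos'].round(2),s['clock']);print(c[2].round(3))
ct=cal("top");e=onz(ct,(372,256),.05);m=onz(ct,(326.7,228.7),.14)
for z in(.13,.14): print(onz(ct,(326.2,228.7),z))
print("eyelet top view",e, "proj in wrist",proj(c,[e,[.547,-.085,.04],[.45,-.108,.005]]))
```

```text
[ 0.16647594 -0.60209365  0.23071758] [-3.11197030e+00 -4.22328359e-01  4.19442133e-04] [ 1.26  0.42 -0.01  1.61  0.    1.11 -0.05] 0.1
[[ 0.268 -0.927 -0.263  0.233]
 [-0.963 -0.258 -0.072 -0.584]
 [-0.002  0.273 -0.962  0.373]
 [ 0.     0.     0.     1.   ]]
[ 0.51846755 -0.03462319  0.13      ]
[ 0.51703859 -0.03451087  0.14      ]
eyelet top view [ 0.46225536 -0.1635423   0.05      ] proj in wrist [[-105.08004483 -300.33330453]
 [-166.44238174 -420.39945836]
 [-103.42182054 -243.15983367]]
```

View pics/w1.png

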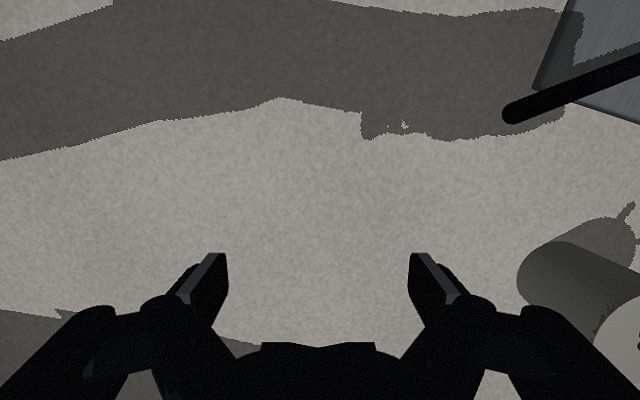

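The picture shows the counter and open fingers, since the call was refused: all keys are required. I'll resend it.

Request:
carry_out(
  commands=[
    {"x": 4, "y": -3, "z": -2, "rx": 0, "ry": 0, "rz": -8, "grip": 1},
    {"x": 8, "y": -6, "z": -4, "rx": 0, "ry": 0, "rz": -17, "grip": 1},
    {"x": 12, "y": -9, "z": -6, "rx": 0, "ry": 0, "rz": -26, "grip": 1},
    {"x": 16, "y": -12, "z": -8, "rx": 0, "ry": 0, "rz": -35, "grip": 1},
    {"x": 20, "y": -15, "z": -8, "rx": 0, "ry": 0, "rz": -44, "grip": 1},
    {"x": 24, "y": -18, "z": -8, "rx": 0, "ry": 0, "rz": -53, "grip": 1},
    {"x": 28, "y": -21, "z": -8, "rx": 0, "ry": 0, "rz": -61, "grip": 1},
    {"x": 32, "y": -24, "z": -8, "rx": 0, "ry": 0, "rz": -68, "grip": 1},
    {"x": 35, "y": -26, "z": -8, "rx": 0, "ry": 0, "rz": -73, "grip": 1},
    {"x": 37, "y": -27.3, "z": -8, "rx": 0, "ry": 0, "rz": -74.5, "grip": 1},
    {"x": 37, "y": -27.3, "z": -8, "rx": 0, "ry": 0, "rz": -74.5, "grip": 1},
    {"x": 37, "y": -27.3, "z": -8, "rx": 0, "ry": 0, "rz": -74.5, "grip": 1},
    {"x": 37, "y": -27.3, "z": -8, "rx": 0, "ry": 0, "rz": -74.5, "grip": 1},
  ],
)

```text
clock: 1.78
eef_pos: [0.4499, -0.2415, 0.3112]
ee_rot: [-2.225, -2.218, 0.0]
contact_force: [0.1, -0.1, -0.1]
gripper_width: 1.0
grasp_force: 0.0
```

Run:
```python
from h import *
s=ctrl.get_state();c=cal("wrist");np.savez("pics/w2.npz",K=c[0],d=c[1],T=c[2])
snap("wrist","w2.png");print(s['eef_pos'],s['ee_rot'],s['qpos'].round(2),s['clock']);print(c[2].round(3))
print(proj(c,[[.4623,-.1635,.05],[.547,-.085,.04],[.45,-.108,.005]]))
```

```text
[ 0.44986069 -0.24154924  0.31118567] [-2.22453488e+00 -2.21800303e+00  4.50328732e-04] [ 0.84  0.17 -0.46  1.78  0.08  1.21  0.36] 1.775
[[ 1.    -0.002 -0.     0.45 ]
 [-0.002 -0.962 -0.273 -0.172]
 [ 0.     0.273 -0.962  0.454]
 [ 0.     0.     0.     1.   ]]
[[327.6307248  110.32717846]
 [396.32366097  44.38489946]
 [317.84245816  68.7353554 ]]
```

View pics/w2.png

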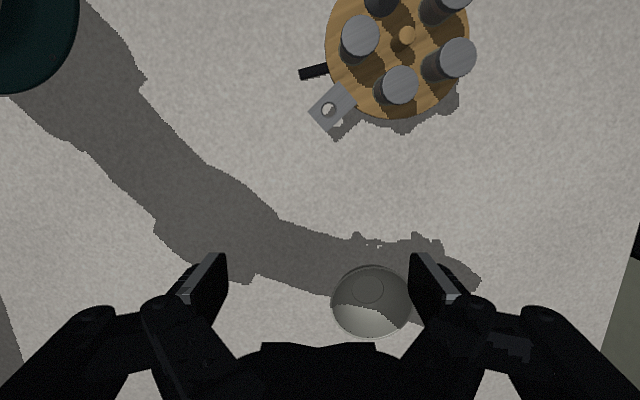

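The wrist view shows the hole at (328,109), against (327.6,110.3) predicted from the top view, so they agree. The tab is at about (300-328,70). On to the block.

Request:
carry_out(
  commands=[
    {"x": 5, "y": 0, "z": 0, "rx": 0, "ry": 0, "rz": 0, "grip": 1},
    {"x": 10, "y": 0, "z": 0, "rx": 0, "ry": 0, "rz": 0, "grip": 1},
    {"x": 15, "y": 0, "z": 0, "rx": 0, "ry": 0, "rz": 0, "grip": 1},
    {"x": 20, "y": 0, "z": 0, "rx": 0, "ry": 0, "rz": 0, "grip": 1},
    {"x": 25, "y": 0, "z": 0, "rx": 0, "ry": 0, "rz": 0, "grip": 1},
    {"x": 30, "y": 0, "z": 0, "rx": 0, "ry": 0, "rz": 0, "grip": 1},
    {"x": 35, "y": 1, "z": 0, "rx": 0, "ry": 0, "rz": 0, "grip": 1},
    {"x": 39, "y": 1, "z": 0, "rx": 0, "ry": 0, "rz": 0, "grip": 1},
    {"x": 42, "y": 1, "z": 0, "rx": 0, "ry": 0, "rz": 0, "grip": 1},
    {"x": 42, "y": 1, "z": 0, "rx": 0, "ry": 0, "rz": 0, "grip": 1},
    {"x": 42, "y": 1, "z": 0, "rx": 0, "ry": 0, "rz": 0, "grip": 1},
    {"x": 42, "y": 1, "z": 0, "rx": 0, "ry": 0, "rz": 0, "grip": 1},
  ],
)

```text
clock: 3.32
eef_pos: [0.461, 0.1782, 0.3113]
ee_rot: [2.224, 2.218, -0.0]
contact_force: [-1.0, 0.1, -0.2]
gripper_width: 0.999
grasp_force: 0.0
```

Run:
```python
from h import *
s=ctrl.get_state();c=cal("wrist");np.savez("pics/w3.npz",K=c[0],d=c[1],T=c[2])
im=snap("wrist","w3.png");print(s['eef_pos'],s['ee_rot'],s['qpos'].round(2),s['clock'])
hsv=cv2.cvtColor(im,cv2.COLOR_RGB2HSV)
m=((hsv[:,:,1]>100)*255).astype(np.uint8)
n,l,st,ce=cv2.connectedComponentsWithStats(m)
for i in range(1,n):
    if st[i,4]>150: print(st[i],ce[i])
print(proj(c,[[.46,.277,.045],[.46,.277,.14]]))
```

```text
[0.46098612 0.178238   0.31130219] [ 2.22408436e+00  2.21843128e+00 -3.13461656e-04] [ 0.31  0.18 -0.83  1.81  0.14  1.22 -0.56] 3.325
[ 288   66   56   59 2968] [316.20485175  94.68227763]
[    0   195   158   205 15561] [ 59.60060407 293.26579269]
[  152   241   488   159 20161] [405.99742076 345.52437875]
[[316.98200924  93.34453222]
 [316.82979005  85.81611696]]
```

View pics/w3.png

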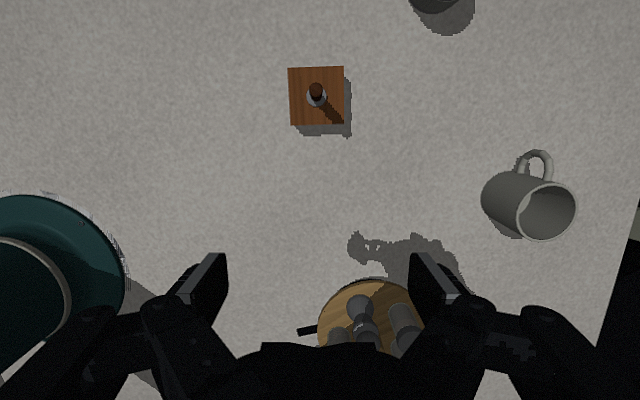

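The peg's grip top is at about (316,91) and its collar at (317,98) on the block (288-344, 66-125). The mug, at (530,200), is well clear.

Run:
```python
from h import *
c=cal("wrist"); im=cv2.imread("pics/w3.png")
print(onz(c,(316,90),.14),onz(c,(316.2,94.7),.045))
print(onz(c,(316.5,97.5),.05))
g=im[78:112,300:334].astype(int); 
for r in range(0,34,2): print(78+r,' '.join('%3d/%3d'%(p[2],p[2]-p[0]) for p in g[r,4:30:2]))
```

```text
[0.45915708 0.27333451 0.14      ] [0.45897974 0.27553245 0.045     ]
[0.45936767 0.27185549 0.05      ]
78  92/ 61  93/ 58  89/ 57  85/ 56  89/ 57  94/ 58  91/ 54  88/ 53  93/ 62  89/ 56  83/ 53  87/ 53  90/ 57
80  94/ 58  93/ 58  89/ 55  87/ 55  91/ 59  94/ 61  94/ 55  91/ 57  94/ 61  87/ 56  85/ 52  86/ 55  91/ 58
82  92/ 58  93/ 58  87/ 57  86/ 56  90/ 54  91/ 60  62/ 42  86/ 56  96/ 60  86/ 55  84/ 53  85/ 52  89/ 57
84  91/ 58  96/ 59  88/ 57  87/ 57  55/ 34  56/ 38  55/ 34  51/ 35  43/ 23  93/ 58  85/ 55  87/ 52  92/ 59
86  89/ 59  94/ 57  94/ 59  51/ 34  58/ 36  58/ 40  58/ 37  55/ 33  48/ 34  82/ 52  85/ 52  84/ 51  92/ 56
88  89/ 58  93/ 60  92/ 54  50/ 33  55/ 34  63/ 37  58/ 38  55/ 37  53/ 33  45/  2  84/ 55  84/ 53  93/ 58
90  90/ 56  95/ 64  95/ -7  50/ 39  48/ 37  51/ 32  56/ 35  56/ 37  52/ 39  34/ 14  99/ 10  84/ 55  89/ 58
92  90/ 56  73/ 40 114/ -6  44/ 31  53/ 31  52/ 30  50/ 30  51/ 35  55/ 37  58/  1 107/ -5  84/ 54  94/ 56
94  92/ 58  99/  2 109/ -3  29/  8  53/ 34  51/ 32  48/ 29  51/ 34  33/ 23  86/ -2  98/ -4  77/ 23  94/ 59
96  90/ 60  93/ 16 102/ -4  81/  3  16/ 16  39/ 23  43/ 29  27/ 14   8/  8  44/ -2  97/ -2  56/  7  90/ 58
98  88/ 56  87/ 21 103/ -3 111/ -3   9/  9  16/ 13  15/ 12  10/ 10  18/  8  51/ -1  44/ -2  47/ 12  93/ 58
100  92/ 57  94/ 70 103/ -4 102/ -2  85/ -2  18/ 12  13/  9  22/ 15  46/  0  52/  0  49/ -4  36/ 24  96/ 61
102  89/ 57  92/ 62  89/  8 100/ -5 101/ -2  58/ -2  50/  0  51/ -3  50/ -3  52/ -1  42/ 17  43/ 27  79/ 52
104  89/ 58  94/ 57  92/ 63  75/  5 100/ -5 105/ -4  52/ -1  48/ -4  51/ -5  45/  3  44/ 28  47/ 26  48/ 33
106  88/ 54  92/ 58  93/ 59  89/ 57  79/ 46  60/  0  45/ -1  37/  7  45/ 29  48/ 36  44/ 27  46/ 27  47/ 30
108  88/ 56  93/ 58  90/ 58  87/ 58  90/ 57  97/ 60  95/ 62  99/ 62  41/ 28  47/ 30  46/ 26  42/ 33  49/ 32
110  86/ 55  95/ 57  92/ 56  87/ 57  87/ 55  93/ 54  92/ 54  92/ 57  99/ 59  74/ 46  41/ 27  43/ 29  47/ 35
```

Request:
carry_out(
  commands=[
    {"x": 5, "y": -0.2, "z": 0, "rx": 0, "ry": 0, "rz": 0, "grip": 1},
    {"x": 9.6, "y": -0.2, "z": 3, "rx": 0, "ry": 0, "rz": 0, "grip": 1},
    {"x": 9.6, "y": -0.2, "z": 7, "rx": 0, "ry": 0, "rz": 0, "grip": 1},
    {"x": 9.6, "y": -0.2, "z": 11, "rx": 0, "ry": 0, "rz": 0, "grip": 1},
    {"x": 9.6, "y": -0.2, "z": 15, "rx": 0, "ry": 0, "rz": 0, "grip": 1},
    {"x": 9.6, "y": -0.2, "z": 18, "rx": 0, "ry": 0, "rz": 0, "grip": 1},
    {"x": 9.6, "y": -0.2, "z": 20, "rx": 0, "ry": 0, "rz": 0, "grip": 1},
    {"x": 9.6, "y": -0.2, "z": 21, "rx": 0, "ry": 0, "rz": 0, "grip": 1},
    {"x": 9.6, "y": -0.2, "z": 21, "rx": 0, "ry": 0, "rz": 0, "grip": 1},
    {"x": 9.6, "y": -0.2, "z": 21, "rx": 0, "ry": 0, "rz": 0, "grip": 0},
    {"x": 9.6, "y": -0.2, "z": 21, "rx": 0, "ry": 0, "rz": 0, "grip": 0},
    {"x": 9.6, "y": -0.2, "z": 21, "rx": 0, "ry": 0, "rz": 0, "grip": 0},
    {"x": 9.6, "y": -0.2, "z": 21, "rx": 0, "ry": 0, "rz": 0, "grip": 0},
    {"x": 9.6, "y": -0.2, "z": 21, "rx": 0, "ry": 0, "rz": 0, "grip": 0},
    {"x": 9.6, "y": -0.2, "z": 21, "rx": 0, "ry": 0, "rz": 0, "grip": 0},
    {"x": 9.6, "y": -0.2, "z": 21, "rx": 0, "ry": 0, "rz": 0, "grip": 0},
    {"x": 9.6, "y": -0.2, "z": 21, "rx": 0, "ry": 0, "rz": 0, "grip": 0},
    {"x": 9.6, "y": -0.2, "z": 21, "rx": 0, "ry": 0, "rz": 0, "grip": 0},
  ],
  grip_force=60,
)

```text
clock: 5.62
eef_pos: [0.459, 0.2755, 0.1016]
ee_rot: [2.222, 2.22, 0.001]
contact_force: [0.2, -0.9, 5.7]
gripper_width: 0.148
grasp_force: 58.4
```

Request:
carry_out(
  commands=[
    {"x": 0, "y": 0, "z": -1, "rx": 0, "ry": 0, "rz": 0, "grip": 0},
    {"x": 0, "y": 0, "z": -3, "rx": 0, "ry": 0, "rz": 0, "grip": 0},
    {"x": 0, "y": 0, "z": -5, "rx": 0, "ry": 0, "rz": 0, "grip": 0},
    {"x": 0, "y": 0, "z": -8, "rx": 0, "ry": 0, "rz": 0, "grip": 0},
    {"x": 0, "y": 0, "z": -12, "rx": 0, "ry": 0, "rz": 0, "grip": 0},
    {"x": 0, "y": 0, "z": -16, "rx": 0, "ry": 0, "rz": 0, "grip": 0},
    {"x": -3, "y": 0, "z": -18, "rx": 0, "ry": 0, "rz": 0, "grip": 0},
    {"x": -7, "y": 0, "z": -18, "rx": 0, "ry": 0, "rz": 0, "grip": 0},
    {"x": -12, "y": 0, "z": -18, "rx": 0, "ry": 0, "rz": 0, "grip": 0},
    {"x": -17, "y": 0, "z": -18, "rx": 0, "ry": 0, "rz": 0, "grip": 0},
    {"x": -22, "y": 0, "z": -18, "rx": 0, "ry": 0, "rz": 0, "grip": 0},
    {"x": -27, "y": 0, "z": -18, "rx": 0, "ry": 0, "rz": 0, "grip": 0},
    {"x": -32, "y": 0, "z": -18, "rx": 0, "ry": 0, "rz": 0, "grip": 0},
    {"x": -37, "y": 0, "z": -18, "rx": 0, "ry": 0, "rz": 0, "grip": 0},
    {"x": -41, "y": 0.3, "z": -18, "rx": 0, "ry": 0, "rz": 0, "grip": 0},
    {"x": -43.9, "y": 0.3, "z": -18, "rx": 0, "ry": 0, "rz": 0, "grip": 0},
    {"x": -43.9, "y": 0.3, "z": -18, "rx": 0, "ry": 0, "rz": 0, "grip": 0},
    {"x": -43.9, "y": 0.3, "z": -18, "rx": 0, "ry": 0, "rz": 0, "grip": 0},
    {"x": -43.9, "y": 0.3, "z": -18, "rx": 0, "ry": 0, "rz": 0, "grip": 0},
  ],
)

```text
clock: 8.0
eef_pos: [0.4616, -0.1627, 0.2817]
ee_rot: [2.22, 2.222, 0.0]
contact_force: [0.1, 0.3, -0.7]
gripper_width: 0.145
grasp_force: 58.5
```

Run:
```python
from h import *
s=ctrl.get_state();c=cal("wrist")
im=snap("wrist","w4.png");print(s['eef_pos'],s['ee_rot'],s['qpos'].round(2),s['clock'],s['gripper_width'],s['grasp_force'])
t=snap("top","t4.png"); sd=snap("side","s4.png")
p=s['eef_pos']; tip=p-[0,0,.0916]
print(tip,proj(c,[tip,tip+[0,0,.13],[.4623,-.1635,.05]]),proj(cal("side"),[tip,tip+[0,0,.035],[.4623,-.1635,.05]]),proj(cal("top"),[tip]))
z=np.load("pics/w2.npz"); w2=(z['K'],z['d'],z['T']); print(w2[0]); i2=cv2.imread("pics/w2.png")
for uv in[(328.5,109),(405.5,35)]: print(onz(w2,uv,.05),onz(w2,uv,.085))
a=cv2.resize(im[:,:,::-1][60:360,200:500],(500,500),interpolation=2)
b=cv2.resize(sd[:,:,::-1][100:240,280:420],(300,300),interpolation=2)
d=cv2.resize(i2[80:140,290:350],(300,300),interpolation=2)
cv2.imwrite("pics/c4.png",np.hstack([cv2.copyMakeBorder(a,0,100,0,0,0),np.vstack([b,d])]))
```

```text
[ 0.46161971 -0.1626627   0.28174224] [2.22038975e+00 2.22191676e+00 3.10589114e-04] [ 0.82  0.16 -0.61  1.86  0.1   1.15  0.18] 8.0 0.1447054826450105 58.46813142299652
[ 0.46161971 -0.1626627   0.19014224] [[318.05466014 207.17214188]
 [318.78775489 301.2481411 ]
 [318.35099658 175.9387661 ]] [[370.62420772 155.98001306]
 [370.95303381 146.91065461]
 [369.17261235 190.09976955]] [[379.16757463 251.7808081 ]]
[[304.63077181   0.         317.66149425]
 [  0.         304.63077181 203.90546909]
 [  0.           0.           1.        ]]
[ 0.46339089 -0.16188742  0.05      ] [ 0.46219076 -0.16280679  0.085     ]
[ 0.55501114 -0.07680252  0.05      ] [ 0.54586653 -0.08509968  0.085     ]
```

View pics/c4.png

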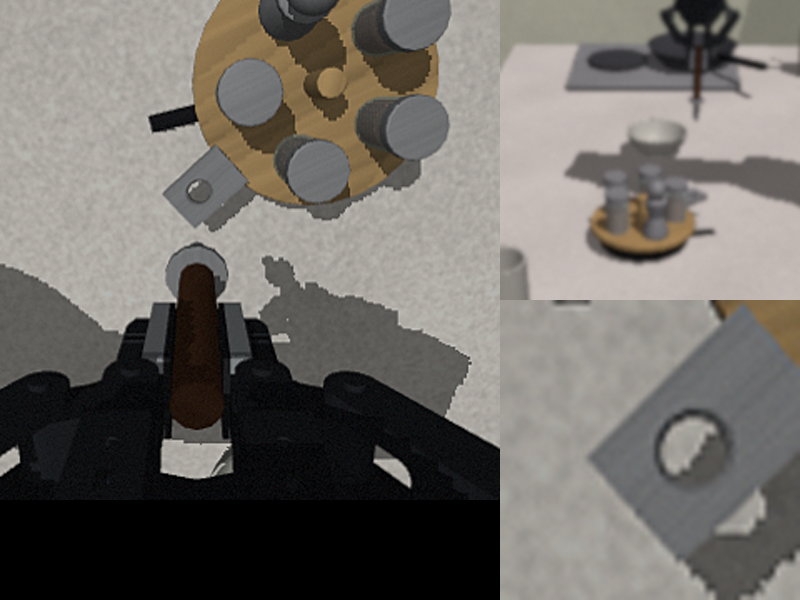

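The crop shows the peg gripped upright, with its collar at about full-image (318,223). The hole is free at (319.4,174) and the tab is at upper left. Now I refine the offset between peg and hole.

Run:
```python
from h import *
c=cal("wrist"); im=cv2.imread("pics/w4.png"); s=ctrl.get_state(); print(s['eef_pos'],c[2][:3,3])
g=cv2.cvtColor(im,6)
y0,x0=162,306; sub=cv2.GaussianBlur(g[y0:188,x0:334],(0,0),.7)
for r in sub[::1]: print(' '.join('%3d'%v for v in r))
# collar
sat=cv2.cvtColor(im,cv2.COLOR_BGR2HSV)[:,:,1]
print("row215-230 collar edges"); 
for y in(210,216,220,224): print(y,' '.join('%3d'%v for v in g[y,294:342]))
print("pred collar top edge/centre",proj(c,[s['eef_pos']-[0,0,.0516],s['eef_pos']-[0,-.013,.0516],s['eef_pos']-[.013,0,.0516],s['eef_pos']-[-.013,0,.0516]]))
print(' '.join('%3d'%v for v in g[198:214,318]))
for uv in[(319.4,174),(398,112)]: print(onz(c,uv,.05),onz(c,uv,.085))
```

```text
[ 0.46154632 -0.16307799  0.28144206] [ 0.46096527 -0.09402436  0.42390499]
167 167 168 169 157 128 105 102 107 110 111 111 110 111 113 114 114 115 115 114 113 112 111 110 110 110 111 110
169 169 169 163 141 114 102 105 109 112 111 111 111 112 114 114 114 114 114 114 113 112 111 111 111 111 110 109
173 173 164 139 114 103 105 109 111 112 111 111 112 114 114 114 114 114 114 113 111 111 110 111 111 110 109 109
176 168 141 112 102 105 108 110 111 111 111 113 114 115 115 114 115 114 113 111 110 110 111 111 111 110 110 110
160 142 114 103 105 109 110 111 111 111 112 112 112 111 111 111 113 113 112 111 109 110 110 110 109 109 111 112
121 110 104 106 109 111 111 112 112 110 104  99  99 101 100  99 104 107 109 110 111 110 110 109 109 111 112 113
100 101 105 109 111 111 112 111 108  98  88  94 106 106 101  90  89  92  98 107 111 110 109 110 111 112 113 113
104 106 109 110 110 112 112 104  94  93 106 133 143 118 101  89  85  84  88  99 107 109 110 111 113 113 113 112
109 110 110 111 111 113 108  94  98 128 153 170 160 117  94  90  90  88  87  91  99 108 112 113 113 113 112 112
110 110 111 111 
[... 2356 characters left out ...]
113 112 112 118  97  53  19  17  21  16  26  25  26  22  23  22  20  11  37  85 113 112 110 109 111 109 110 111 110  72 177 182 178 172 167 162
224 170 175 176 174 177 151 112 110 113 111 110 112 113 123  59  21  23  30  31  22  20  20  23  26  27  26  27  30  26  23  21  18  15  21 116 117 115 113 110 111 110 113  62 177 180 168 167 168
pred collar top edge/centre [[318.19030926 223.93567508]
 [318.22766263 205.42641121]
 [298.92460939 223.91245838]
 [337.45330183 223.95592621]]
177 174 174 169 163 165 154  93  47  54 115 123 114 112 114 112
[ 0.46346168 -0.16141423  0.05      ] [ 0.463228   -0.15510609  0.085     ]
[ 0.55589187 -0.08729166  0.05      ] [ 0.54700611 -0.08792189  0.085     ]
```

Request:
carry_out(
  commands=[
    {"x": 0.1, "y": 0.15, "z": 3, "rx": 0, "ry": 0, "rz": 0, "grip": 0},
    {"x": 0.1, "y": 0.15, "z": 7, "rx": 0, "ry": 0, "rz": 0, "grip": 0},
    {"x": 0.1, "y": 0.15, "z": 10, "rx": 0, "ry": 0, "rz": 0, "grip": 0},
    {"x": 0.1, "y": 0.15, "z": 12, "rx": 0, "ry": 0, "rz": 0, "grip": 0},
    {"x": 0.1, "y": 0.15, "z": 13, "rx": 0, "ry": 0, "rz": 0, "grip": 0},
    {"x": 0.1, "y": 0.15, "z": 13.3, "rx": 0, "ry": 0, "rz": 0, "grip": 0},
    {"x": 0.1, "y": 0.15, "z": 13.3, "rx": 0, "ry": 0, "rz": 0, "grip": 0},
  ],
)

```text
clock: 9.02
eef_pos: [0.4633, -0.1627, 0.1488]
ee_rot: [2.222, 2.22, 0.0]
contact_force: [0.9, -0.4, -0.3]
gripper_width: 0.145
grasp_force: 58.5
```

Run:
```python
from h import *
s=ctrl.get_state();c=cal("wrist")
im=snap("wrist","w5.png")[:,:,::-1];sd=snap("side","s5.png")[:,:,::-1];t=snap("top","t5.png")[:,:,::-1]
p=s['eef_pos'];tip=p-[0,0,.0916];print(p,s['ee_rot'],tip)
print(proj(c,[[.463,-.162,.05],tip]),proj(cal("side"),[tip,[.463,-.162,.05]]))
f=lambda a,x,y,n,k:cv2.resize(a[y:y+n,x:x+n],(k,k),interpolation=2)
cv2.imwrite("pics/c5.png",np.hstack([f(im,260,150,120,400),f(sd,330,150,80,400)]))
```

```text
[ 0.46326162 -0.16265747  0.14877257] [2.22179240e+00 2.22040790e+00 3.14404899e-04] [ 0.46326162 -0.16265747  0.05717257]
[[317.68866179 203.91687144]
 [318.02522701 207.15028386]] [[368.98478849 188.52380212]
 [368.99467702 190.27911337]]
```

View pics/c5.png

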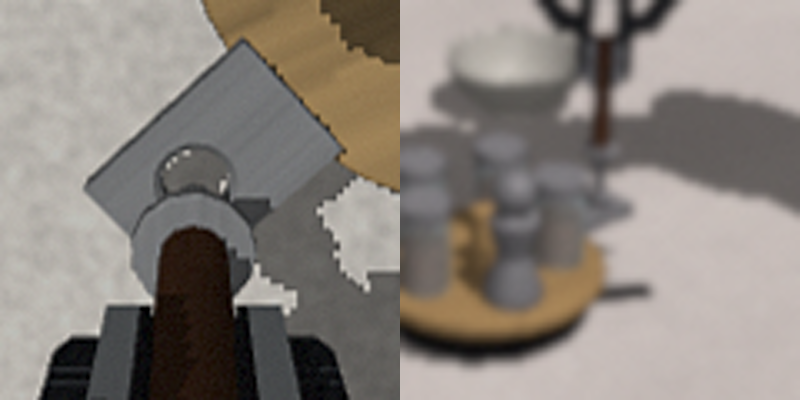

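The wrist crop shows the hole rim just past the collar, centred at about full-image (318.8,204.6). The peg is within 1 mm of it, so I descend.

Request:
carry_out(
  commands=[
    {"x": 0, "y": 0.06, "z": 0.5, "rx": 0, "ry": 0, "rz": 0, "grip": 0},
    {"x": 0, "y": 0.06, "z": 1, "rx": 0, "ry": 0, "rz": 0, "grip": 0},
    {"x": 0, "y": 0.06, "z": 1.5, "rx": 0, "ry": 0, "rz": 0, "grip": 0},
    {"x": 0, "y": 0.06, "z": 2, "rx": 0, "ry": 0, "rz": 0, "grip": 0},
    {"x": 0, "y": 0.06, "z": 2.5, "rx": 0, "ry": 0, "rz": 0, "grip": 0},
    {"x": 0, "y": 0.06, "z": 3, "rx": 0, "ry": 0, "rz": 0, "grip": 0},
    {"x": 0, "y": 0.06, "z": 3.5, "rx": 0, "ry": 0, "rz": 0, "grip": 0},
    {"x": 0, "y": 0.06, "z": 3.8, "rx": 0, "ry": 0, "rz": 0, "grip": 0},
    {"x": 0, "y": 0.06, "z": 3.8, "rx": 0, "ry": 0, "rz": 0, "grip": 0},
  ],
)

```text
clock: 10.3
eef_pos: [0.4635, -0.1626, 0.1101]
ee_rot: [-2.222, -2.22, 0.0]
contact_force: [-0.6, 0.2, -0.7]
gripper_width: 0.145
grasp_force: 58.5
```

The peg is in with no contact force. I'll work out the arc waypoints next.

Run:
```python
from h import *
a=np.array([.547,-.0853]);p=np.array([.4635,-.1626]);d=p-a;r=np.hypot(*d);t0=np.arctan2(d[1],d[0]);print(r,np.degrees(t0)%360)
for k in[1,3,6,9,13,17,21,25,29,33,37,41,45,49,53,57,61,64,66,66]:
    t=t0+np.radians(k);rr=r+(.115-r)*min(1,k/20);q=a+rr*np.array([np.cos(t),np.sin(t)])-p;print(k,"x %.2f y %.2f"%(q[1]*100,q[0]*100))
```

```text
0.11378725763458755 222.7919281549919
1 x -0.15 y 0.13
3 x -0.44 y 0.40
6 x -0.86 y 0.83
9 x -1.25 y 1.28
13 x -1.75 y 1.91
17 x -2.19 y 2.57
21 x -2.59 y 3.27
25 x -2.92 y 4.00
29 x -3.19 y 4.76
33 x -3.42 y 5.53
37 x -3.59 y 6.31
41 x -3.70 y 7.11
45 x -3.76 y 7.91
49 x -3.76 y 8.71
53 x -3.71 y 9.51
57 x -3.60 y 10.31
61 x -3.44 y 11.09
64 x -3.28 y 11.67
66 x -3.16 y 12.05
66 x -3.16 y 12.05
```

Request:
carry_out(
  commands=[
    {"x": -0.15, "y": 0.13, "z": 0, "rx": 0, "ry": 0, "rz": 0, "grip": 0},
    {"x": -0.44, "y": 0.4, "z": 0, "rx": 0, "ry": 0, "rz": 0, "grip": 0},
    {"x": -0.86, "y": 0.83, "z": 0, "rx": 0, "ry": 0, "rz": 0, "grip": 0},
    {"x": -1.25, "y": 1.28, "z": 0, "rx": 0, "ry": 0, "rz": 0, "grip": 0},
    {"x": -1.75, "y": 1.91, "z": 0, "rx": 0, "ry": 0, "rz": 0, "grip": 0},
    {"x": -2.19, "y": 2.57, "z": 0, "rx": 0, "ry": 0, "rz": 0, "grip": 0},
    {"x": -2.59, "y": 3.27, "z": 0, "rx": 0, "ry": 0, "rz": 0, "grip": 0},
    {"x": -2.92, "y": 4.0, "z": 0, "rx": 0, "ry": 0, "rz": 0, "grip": 0},
    {"x": -3.19, "y": 4.76, "z": 0, "rx": 0, "ry": 0, "rz": 0, "grip": 0},
    {"x": -3.42, "y": 5.53, "z": 0, "rx": 0, "ry": 0, "rz": 0, "grip": 0},
    {"x": -3.59, "y": 6.31, "z": 0, "rx": 0, "ry": 0, "rz": 0, "grip": 0},
    {"x": -3.7, "y": 7.11, "z": 0, "rx": 0, "ry": 0, "rz": 0, "grip": 0},
    {"x": -3.76, "y": 7.91, "z": 0, "rx": 0, "ry": 0, "rz": 0, "grip": 0},
    {"x": -3.76, "y": 8.71, "z": 0, "rx": 0, "ry": 0, "rz": 0, "grip": 0},
    {"x": -3.71, "y": 9.51, "z": 0, "rx": 0, "ry": 0, "rz": 0, "grip": 0},
    {"x": -3.6, "y": 10.31, "z": 0, "rx": 0, "ry": 0, "rz": 0, "grip": 0},
    {"x": -3.44, "y": 11.09, "z": 0, "rx": 0, "ry": 0, "rz": 0, "grip": 0},
    {"x": -3.28, "y": 11.67, "z": 0, "rx": 0, "ry": 0, "rz": 0, "grip": 0},
    {"x": -3.16, "y": 12.05, "z": 0, "rx": 0, "ry": 0, "rz": 0, "grip": 0},
    {"x": -3.16, "y": 12.05, "z": 0, "rx": 0, "ry": 0, "rz": 0, "grip": 0},
  ],
)

```text
clock: 12.8
eef_pos: [0.5843, -0.1943, 0.1103]
ee_rot: [2.222, 2.221, 0.0]
contact_force: [-0.9, -0.2, -0.5]
gripper_width: 0.143
grasp_force: 58.4
```

Run:
```python
from h import *
s=ctrl.get_state();c=cal("wrist");np.savez("pics/w6.npz",K=c[0],d=c[1],T=c[2])
im=snap("wrist","w6.png")[:,:,::-1];sd=snap("side","s6.png")[:,:,::-1];t=snap("top","t6.png")[:,:,::-1]
print(s['eef_pos'],s['ee_rot'],s['qpos'].round(2))
cv2.imwrite("pics/c6.png",np.hstack([cv2.resize(im[0:260,130:390],(500,500),interpolation=2),np.vstack([cv2.resize(t[185:275,305:395],(300,300),interpolation=2),np.zeros((200,300,3),np.uint8)])]))
```

```text
[ 0.58429152 -0.19425799  0.11028366] [2.22196022e+00 2.22073908e+00 1.94983680e-04] [ 0.64  0.59 -0.5   1.72  0.34  0.92  0.  ]
```

View pics/c6.png

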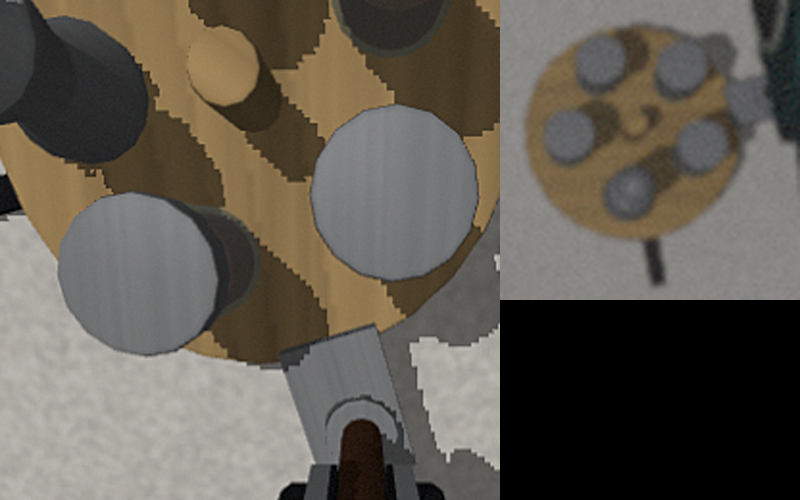

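The tray follows the peg: the mill is near the tab and the lug, with the peg in it, is at lower centre. Now I fit the axis, the tab direction and the jar angles.

```bash
cat > f.py <<'E'
from h import *
from scipy.optimize import least_squares as LS
def load(n):
    if n[0]=='w': z=np.load(f"pics/{n}.npz"); c=(z['K'],z['d'],z['T'])
    else: c=cal("top")
    return cv2.imread(f"pics/{n}.png" if n!='top0' else "pics/top0.png"),c
def tray(n,box):
    im,c=load(n);x0,y0,x1,y1=box;s=cv2.cvtColor(im,cv2.COLOR_BGR2HSV)[:,:,1]
    m=np.zeros_like(s);m[y0:y1,x0:x1]=(cv2.GaussianBlur(s,(0,0),1)[y0:y1,x0:x1]>70)*255
    k=max(cv2.findContours(m,0,1)[0],key=cv2.contourArea);k=cv2.convexHull(k)[:,0]
    k=np.array([p for p in k if x0+1<p[0]<x1-2 and y0+1<p[1]<y1-2])
    P=np.array([onz(c,p,.04)[:2] for p in k])
    r=LS(lambda q:np.hypot(*(P-q[:2]).T)-q[2],[.547,-.085,.09],loss='soft_l1',f_scale=.001)
    r2=LS(lambda q:np.hypot(*(P-q[:2]).T)-.09,[.547,-.085],loss='soft_l1',f_scale=.001)
    print(n,"tray",r.x,r2.x,len(P)); return r2.x
def tab(n,box,th,a):
    im,c=load(n);x0,y0,x1,y1=box;g=im.max(2)
    m=(cv2.copyMakeBorder(g[y0:y1,x0:x1],0,0,0,0,0)<th).astype(np.uint8)
    nn,l,st,ce=cv2.connectedComponentsWithStats(m);i=1+np.argmax(st[1:,4]);q=np.argwhere(l==i)[:,::-1]+[x0,y0]
    P=np.array([onz(c,p,.005)[:2] for p in q]);ctr=P.mean(0);u=np.linalg.svd(P-ctr)[2][0]
    print(n,"tab",len(P),ctr,"from axis deg",np.degrees(np.arctan2(*(ctr-a)[::-1]))%360,"line deg",np.degrees(np.arctan2(u[1],u[0]))%180+180,"r",np.hypot(*(P-a).T).min(),np.hypot(*(P-a).T).max())
if __name__=="__main__":
    a1=tray("top0",(305,180,385,262)); a2=tray("w2",(315,0,480,125)); a3=tray("t6",(305,180,385,262))
    A=(a1+a2)/2
    tab("top0",(340,252,362,275),65,A); tab("w2",(290,55,334,85),60,A); tab("t6",(340,252,362,275),65,A)
    for n in("top0","t6"):
        im,c=load(n);k=6;g=cv2.resize(cv2.cvtColor(im[185:265,305:390],6),None,fx=k,fy=k,interpolation=2)
        ci=cv2.HoughCircles(g,cv2.HOUGH_GRADIENT,1,60,param1=60,param2=14,minRadius=38,maxRadius=54)
        for x,y,r in (ci[0] if ci is not None else []):
            p=onz(c,((x+.5)/k-.5+305,(y+.5)/k-.5+185),.11)[:2];d=p-A;print(n,r/k,p.round(4),"rad",np.hypot(*d).round(4),"ang",round(np.degrees(np.arctan2(d[1],d[0]))%360,1))
E
python3 f.py
```

```text
top0 tray [ 0.54733513 -0.08475706  0.08749532] [ 0.54802604 -0.08653259] 31
w2 tray [ 0.54715184 -0.08504548  0.08896314] [ 0.54708209 -0.08402263] 29
t6 tray [ 0.54712538 -0.08489506  0.08736671] [ 0.54860414 -0.08655809] 30
top0 tab 48 [ 0.44350071 -0.11060292] from axis deg 193.67912436684233 line deg 194.39524795146593 r 0.08957720450139178 0.12494959502128682
w2 tab 330 [ 0.44393309 -0.1107702 ] from axis deg 193.82129645768075 line deg 193.64721227274168 r 0.08658316177278186 0.12699400228890315
t6 tab 39 [ 0.44279429 -0.11066516] from axis deg 193.62247126700055 line deg 193.87575961278705 r 0.09047348123113445 0.12441276153478707
```

Request:
carry_out(
  commands=[
    {"x": 0.15, "y": 0.35, "z": 0, "rx": 0, "ry": 0, "rz": 0, "grip": 0},
    {"x": 0.34, "y": 0.78, "z": 0, "rx": 0, "ry": 0, "rz": 0, "grip": 0},
    {"x": 0.51, "y": 1.15, "z": 0, "rx": 0, "ry": 0, "rz": 0, "grip": 0},
    {"x": 0.68, "y": 1.51, "z": 0, "rx": 0, "ry": 0, "rz": 0, "grip": 0},
    {"x": 0.83, "y": 1.8, "z": 0, "rx": 0, "ry": 0, "rz": 0, "grip": 0},
    {"x": 0.97, "y": 2.04, "z": 0, "rx": 0, "ry": 0, "rz": 0, "grip": 0},
    {"x": 1.1, "y": 2.25, "z": 0, "rx": 0, "ry": 0, "rz": 0, "grip": 0},
    {"x": 1.18, "y": 2.38, "z": 0, "rx": 0, "ry": 0, "rz": 0, "grip": 0},
    {"x": 1.23, "y": 2.47, "z": 0, "rx": 0, "ry": 0, "rz": 0, "grip": 0},
    {"x": 1.23, "y": 2.47, "z": 0, "rx": 0, "ry": 0, "rz": 0, "grip": 0},
    {"x": 1.23, "y": 2.47, "z": 0, "rx": 0, "ry": 0, "rz": 0, "grip": 0},
  ],
)

```text
clock: 14.32
eef_pos: [0.6088, -0.1821, 0.1103]
ee_rot: [2.222, 2.22, 0.0]
contact_force: [-0.1, 0.8, -0.3]
gripper_width: 0.143
grasp_force: 58.4
```

Run:
```python
from h import *
s=ctrl.get_state();c=cal("wrist");np.savez("pics/w7.npz",K=c[0],d=c[1],T=c[2])
im=snap("wrist","w7.png")[:,:,::-1];t=snap("top","t7.png")[:,:,::-1];sd=snap("side","s7.png")[:,:,::-1]
p=s['eef_pos'];d=p[:2]-[.5472,-.085];print(p,s['ee_rot'],np.degrees(np.arctan2(d[1],d[0]))%360,np.hypot(*d),s['qd'].round(3))
ct=cal("top");u=np.radians(193.75);U=np.array([np.cos(u),np.sin(u)]);A=np.array([.5472,-.085])
for nm,cc in(("top",ct),("wrist",c)): print(nm,"expected mill top/post/tab tip",proj(cc,[[*(A+.055*U),.14],[*A,.085],[*(A+.128*U),.005]]).round(1).tolist())
L=np.radians(301.75);V=np.array([np.cos(L),np.sin(L)]);W=np.array([-V[1],V[0]])
print("lug outer corners/inner",proj(c,[[*(A+.136*V+.018*W),.05],[*(A+.136*V-.018*W),.05],[*(A+.092*V+.018*W),.05],[*(A+.092*V-.018*W),.05]]).round(1).tolist())
f=lambda a,x0,y0,x1,y1,k:cv2.resize(a[y0:y1,x0:x1],k,interpolation=2)
cv2.imwrite("pics/c7.png",np.hstack([f(im,240,120,400,280,(400,400)),f(t,315,195,385,265,(400,400))]))
```

```text
[ 0.60879045 -0.18212744  0.11033232] [2.22230428e+00 2.22045202e+00 1.36497390e-04] 302.37959861880165 0.11500922749518976 [ 0.    -0.001  0.001  0.001  0.001  0.002  0.001]
top expected mill top/post/tab tip [[351.0, 239.3], [345.3, 221.5], [352.3, 270.4]]
wrist expected mill top/post/tab tip [[-8.2, 75.4], [197.3, 60.8], [84.0, 121.7]]
lug outer corners/inner [[353.8, 231.9], [310.8, 256.3], [321.4, 180.1], [277.1, 206.9]]
```

View pics/c7.png

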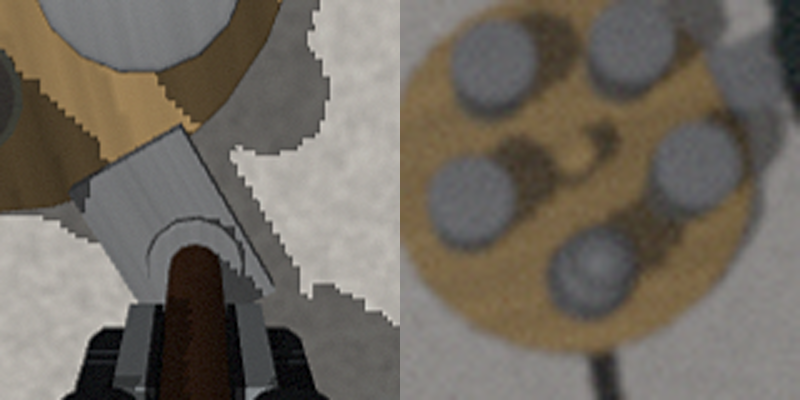

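The wrist crop shows the lug's right edge running from full-image (312,170) to (348.8,235.2). The top crop shows the mill knob at about (349,241), slightly short of the front. I'll turn that edge into an angle.

```bash
cat > lug.py <<'E'
from h import *
import sys
n,X0,Y0,X1,Y1=sys.argv[1],*map(float,sys.argv[2:6])
A=np.array([.5472,-.085]);z=np.load(f"pics/{n}.npz");c=(z['K'],z['d'],z['T']);g=cv2.GaussianBlur(cv2.imread(f"pics/{n}.png",0),(0,0),.8).astype(float)
p0,p1=np.array([X0,Y0]),np.array([X1,Y1]);e=(p1-p0)/np.hypot(*(p1-p0));nn=np.array([-e[1],e[0]])
Q=[]
for f in np.linspace(.08,.92,30):
    s=np.arange(-4,4.01,.25);pts=(p0+f*(p1-p0)+s[:,None]*nn).astype(np.float32)
    v=cv2.remap(g.astype(np.float32),pts[:,0],pts[:,1],1)[:,0];k=np.argmax(abs(np.diff(v)));Q.append(pts[k])
P=np.array([onz(c,q,.05)[:2] for q in Q]);m=np.median(P,0)
vx=cv2.fitLine(P.astype(np.float32),cv2.DIST_HUBER,0,.001,.001)[:,0];u=vx[:2];u=u*np.sign(u@(m-A));o=vx[2:]-A
off=u[0]*o[1]-u[1]*o[0]
a=np.degrees(np.arctan2(u[1],u[0]))%360
print("line deg",a,"offset from axis",off,"pos-based deg", np.degrees(np.arctan2(o[1],o[0])-np.arcsin(.018*np.sign(off)/np.hypot(*o)))%360)
E
python3 lug.py w7 312 170 348.8 235.2
python3 - <<'E'
import sys;sys.path.insert(0,'.')
from h import *
# mill / lids in top: before vs now, grey blob centroids on tray
c=cal("top");A=np.array([.5472,-.085])
for n in("top0","t7"):
    im=cv2.imread(f"pics/{n}.png");h=cv2.cvtColor(cv2.GaussianBlur(im,(0,0),.7),cv2.COLOR_BGR2HSV)
    yy,xx=np.mgrid[:400,:640];m=((h[:,:,1]<60)&(h[:,:,2]>70)&(np.hypot(xx-345.8,yy-224)<31)).astype(np.uint8)
    k,l,st,ce=cv2.connectedComponentsWithStats(m,connectivity=4)
    for i in range(1,k):
        if st[i,4]>40:
            p=onz(c,ce[i],.105)[:2]-A;print(n,st[i,4],ce[i].round(1),"r",np.hypot(*p).round(4),"ang",(np.degrees(np.arctan2(p[1],p[0]))%360).round(1))
E
```

```text
line deg 299.8144903414212 offset from axis 0.018612535998441204 pos-based deg 300.1576844670168
top0 188 [356.5 202.5] r 0.0555 ang 332.0
top0 186 [332.  204.3] r 0.0556 ang 43.4
top0 200 [366.2 225.4] r 0.0548 ang 258.9
top0 132 [324.3 229.1] r 0.0611 ang 115.6
top0 209 [347.1 241.4] r 0.0555 ang 185.9
t7 225 [354.8 202.8] r 0.0526 ang 335.7
t7 219 [331.1 206.2] r 0.0537 ang 48.8
t7 234 [366.5 224. ] r 0.0548 ang 262.9
t7 217 [327.3 229.7] r 0.0547 ang 120.4
t7 186 [347.8 242.6] r 0.0587 ang 187.5
```

Lug edge and lids agree: the lug is at 300.0° and the target is 301.75°. I push another 1.75°.

Request:
carry_out(
  commands=[
    {"x": 0.06, "y": 0.1, "z": 0, "rx": 0, "ry": 0, "rz": 0, "grip": 0},
    {"x": 0.12, "y": 0.19, "z": 0, "rx": 0, "ry": 0, "rz": 0, "grip": 0},
    {"x": 0.17, "y": 0.26, "z": 0, "rx": 0, "ry": 0, "rz": 0, "grip": 0},
    {"x": 0.19, "y": 0.29, "z": 0, "rx": 0, "ry": 0, "rz": 0, "grip": 0},
    {"x": 0.19, "y": 0.29, "z": 0, "rx": 0, "ry": 0, "rz": 0, "grip": 0},
    {"x": 0.19, "y": 0.29, "z": 0, "rx": 0, "ry": 0, "rz": 0, "grip": 0},
  ],
)

```text
clock: 15.22
eef_pos: [0.6117, -0.1801, 0.1103]
ee_rot: [-2.222, -2.221, -0.0]
contact_force: [-1.2, 0.4, -0.6]
gripper_width: 0.152
grasp_force: 58.4
```

```bash
python3 - <<'E'
from h import *
s=ctrl.get_state();c=cal("wrist");np.savez("pics/w8.npz",K=c[0],d=c[1],T=c[2]);snap("wrist","w8.png");snap("top","t8.png")
p=s['eef_pos'];d=p[:2]-[.5472,-.085];print(p,np.degrees(np.arctan2(d[1],d[0]))%360,np.hypot(*d),s['qd'].round(3))
c=cal("top");A=np.array([.5472,-.085]);im=cv2.imread("pics/t8.png");h=cv2.cvtColor(cv2.GaussianBlur(im,(0,0),.7),cv2.COLOR_BGR2HSV)
yy,xx=np.mgrid[:400,:640];m=((h[:,:,1]<60)&(h[:,:,2]>70)&(np.hypot(xx-345.8,yy-224)<31)).astype(np.uint8)
k,l,st,ce=cv2.connectedComponentsWithStats(m,connectivity=4)
for i in range(1,k):
    if st[i,4]>40:
        q=onz(c,ce[i],.105)[:2]-A;print(st[i,4],np.hypot(*q).round(4),(np.degrees(np.arctan2(q[1],q[0]))%360).round(1))
E
python3 lug.py w8 312 168.5 348.8 233.7
```

```text
[ 0.61168338 -0.1801467   0.11026791] 304.12650997808987 0.11493911459914326 [ 0.001 -0.    -0.     0.001 -0.     0.    -0.001]
223 0.0533 337.2
219 0.0535 51.3
239 0.0551 264.8
214 0.0551 122.0
188 0.0585 189.2
line deg 301.05977710800886 offset from axis 0.01934567339232826 pos-based deg 301.7486591616178
```

```bash
python3 -c "
from rig import ctrl
print(ctrl.close_job())"
```

```text
the job is handed in; nothing more can be done
None
```

The job is handed in: the peg is gripped, upright and in the eyelet, and the carousel is held still with the pepper mill within about 1° of the pointer tab by my measurements (15 s of the 51 s used). The mug, bowl and tin were left alone.

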